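# Unlatch the punch chest by its pop-out T-handle

### The arm

A 6-joint arm with a two-finger parallel gripper is mounted at the origin on the work surface. World frame = base frame: x ahead of the robot, y to its left, z up, the work surface at z = 0. Lengths are in m, angles in rad, forces in N, time in s.
With the tool pointing down it reaches from about 0.2 to 0.875 m from the base axis. Payload 3.4 kg.
Tool frame: the origin (TCP) lies between the finger pads; the fingertips stand arm.finger_overhang ahead of it and the grasp point (between the pads) lies 8 mm behind it (arm.finger_overhang is the distance from the TCP to the fingertips, in m); z points along the fingers, y is the line along which they close (so a half turn about z gives the same grasp; the last joint's range is limited). The gripper opens to 94 mm and grips with 3 to 60 N. Pads are 16 mm wide; open, the fingers measure 119 mm over their backs; the gripper's body (75 mm by 177 mm) begins 78 mm behind the grasp point.
Start: joints at [-1.266, 0.276, 1.505, -0, 1.361, -0.121], TCP at [0.238, -0.524, 0.216] pointing down, gripper open.
Joint ranges: [-2.89, 2.89], [-0.75, 2.08], [0.22, 2.7], [-1.18, 4.32], [0.11, 2.71], [-2.7, 2.7]. Speed limits (rad/s): [2.57, 2.57, 3.14, 3.14, 3.14, 3.14].

### API

Orientations are given as a unit quaternion [x, y, z, w].
In Python, from workcell import get_obs, imaging, finish_job, arm gives the robot as it stands.
- The arm moves only by the tool drive_tool, never from a script. Its argument "series" is a list of rows, each an object with "slide": the shift along the tool's x, y, z in m, a list of three; "dr": the turn, a rotation vector about the tool's x, y, z in rad, a list of three; "claw": the closure, from 0 (fully open) to 1 (shut). A call has 1 to 12 rows; each row shifts and turns the commanded pose from where the row before left it, along the tool's axes as they then stand; what a row does not reach is not made up. A row lasts 1/12 s, in which the tool goes at most 41.7 mm and 7.16 degrees, less where a joint would pass 70% of its speed; a pose out of reach is approached as far as the arm can. A call is refused whole if a number of a shift passes 0.0417 or a number of a turn 0.125, either way. A call with a gripper value outside its range is refused whole. The fingers move at their own pace and stop on an object; "newtons" is the grip in N (left out, the last holds). Time passes only in rows, so rows that do not move let the fingers close. It gives the time, the measured TCP pose, the force, the opening and the grip force at its end, in the units of the state.
- get_obs(): the state, without advancing time (a new reading comes with each control period).
- imaging.snapshot(name): name is "scene" or "top" or "wrist"; returns a dict with "frame" (384x512x3 uint8, red, green, blue), "camera_matrix" (3x3 intrinsics, pixels), "position" and "attitude" of the camera in the world. Camera axes: x right, y up, looking along -z (the intrinsics and any distortion apply to the point x, -y, -z); pixel columns grow to the right and rows downward; lengths in m; the calibration is good to about 2 mm. A picture is of the moment at which its call begins. There is no depth.
- finish_job(): hands the job in; it is judged then, once.
The state is a dict: "time_s": time; "q": joint angles; "dq": joint speeds; "effort": joint torques, N m; "ee_pos": TCP position; "tcp_rot": TCP orientation; "force": force on the tool from outside, world axes, zero at the start; "wrist_torque": the same for the moment, N m; "width": finger opening in m; "gripper_force": force on a finger pad.
Only numpy, scipy, OpenCV 4.12 (cv2) and the standard library are available. Lean on these libraries where they do the work, as an engineer would, in place of code of your own. Each camera call takes 0.05 s, during which the arm holds its last target. There are 200 camera calls.

### The job

Open the latch of the green punch chest: press the red release button gently until the T-handle pops up out of its bezel, then turn the T-handle clockwise (seen from above) just until the latch lets go, then let go so that the lid stands sprung ajar. Where the latch lets go differs from chest to chest and a stop comes soon after it, so feel your way and do not force the handle until its clutch slips; leave the white bottle, the jar and the mallet where they are.

Things in the scene. Friction and masses are not known exactly. Their poses are not given: they have to be found in the camera images.
- chest: Green steel chest fixed on the bench, 260 (x) x 340 (y) x 122 mm high with its lid shut. Origin: centre of its underside; z up; its -x side is the front, nearest the robot; the lid is hinged along the rear (+x) edge. The flat lid top is 122 mm above the origin. The T-handle's upright axis lies 75 mm in front of the centre (chest x = -75 mm) and at chest y = -20 mm.
- button: Red round release button, 26 mm across, on the black bezel 84 mm from the handle's axis towards chest +y. Origin: centre of its top face, 22 mm above the lid top (8 mm above the bezel); z up. It is pushed straight down: spring about 2 N at first, 5 N where it releases the handle (about 4 to 5 mm down), hard bottom at 6.5 mm. It must not be loaded with more than 25 N. It stays part way down while the handle is out.
- bar_center (a point): Centre of the bare aluminium T-handle bar, 90 mm long, 14 mm wide, 13 mm high. The point's y axis runs along the bar, z up. Stowed, the bar lies along chest y, its top flush in a black bezel (34 mm wide, 14 mm high above the lid; the slot around the bar is 20 mm wide, so the bar cannot be gripped or turned). Released, a spring (about 6 N) lifts it 22 mm, so its underside then stands 8 mm above the bezel and it can be gripped across its width from above.
- pop (a joint): How far the T-handle has popped out (m): about 0 stowed, 0.022 fully out, where its spring keeps it. It can be pushed down again.
- spindle (a joint): Turn of the latch by the T-handle (rad): 0 stowed, grows clockwise seen from above. It takes roughly 0.2 N m while the latch holds and less once it has let go. The latch lets go at some angle between about 0.65 and 1.5 rad, different every time and not measurable beforehand; a hard stop follows about 0.1 rad later.
- bar (a joint): Slip of the bar on its spindle (rad), 0 at first. A friction clutch in the handle slips only when the bar is twisted with more than about 0.7 N m (as when forced against the stop); a slip over 0.06 rad counts as forcing.
- lid (a joint): Opening of the lid (rad): 0 shut and latched, grows as the front rises. A spring pushes it up with about 10 N at the handle; when the latch lets go it rises by itself, a few mm (about 0.01 to 0.03) against a hand that still holds the handle, and to 0.09 (front edge up about 23 mm) once the handle is let go.
- sprayer_center (a point): White plastic bottle, loose, 64 mm across, 190 mm high, standing beside the chest's +y end; centre of it. Leave alone.
- jar_center (a point): Amber jar with steel lid, loose, 68 mm across, 80 mm high, standing beside the chest's +y end; centre of it. Leave alone.
- mallet_center (a point): Wooden mallet, loose, lying beside the chest's -y end with its handle pointing about along -x of the point frame: head 55 x 85 x 55 mm, whole length 208 mm; point at half height in the middle near the head (head centre 30 mm further along +x). Leave alone.

How it is judged:
By the outcome, as a careful person would: the job done as asked, in the order asked, and still so for the second after the job is handed in, with the robot touching nothing.
It also fails if it takes over 72 s, if anything falls off the work surface, if the arm or the gripper's body presses on something with over 40 N, if the wrist force passes 120 N, or if a joint passes its speed limit or range.

## Working session

There is one attempt and no reset: what is moved stays moved. The work goes in short steps, Python scripts to look and compute and a tool call to move; the robot and the scene stay as the last step left them, time stands still between calls to the robot, and variables do not carry over. Pictures are saved under pics/ and viewed, at most 10 in all, crops included, and the job is handed in when it is done.

Besides the shell and the picture viewer there is one more tool, called after "Emit:" as name(argument=value, ...) on one line, values as JSON. drive_tool: Moves the arm, as the interface text tells. Its arguments: {"type":"object","properties":{"series":{"type":"array","items":{"type":"object","properties":{"slide":{"type":"array","items":{"type":"number"}},"dr":{"type":"array","items":{"type":"number"}},"claw":{"type":"number"}}}},"newtons":{"type":"number"}},"required":["series"]}

```bash
mkdir -p pics; ls
cat > h.py <<'E'
import numpy as np, cv2
from scipy.spatial.transform import Rotation as R
from workcell import get_obs, imaging, finish_job, arm
def snap(n,save=None):
    s=imaging.snapshot(n)
    if save: cv2.imwrite('pics/'+save,s['frame'][:,:,::-1])
    return s
def rot(s):
    a=np.array(s['attitude'],float)
    return a if a.shape==(3,3) else R.from_quat(a).as_matrix()
def ray(s,u,v,z):
    K=np.array(s['camera_matrix']);d=np.linalg.inv(K)@[u,v,1]
    d=rot(s)@(d*[1,-1,-1]);p=np.array(s['position'])
    return p+d*(z-p[2])/d[2]
def proj(s,P):
    K=np.array(s['camera_matrix']);c=rot(s).T@(np.array(P)-s['position'])*[1,-1,-1]
    return (K@c/c[2])[:2]
def red(s):
    h=cv2.cvtColor(s['frame'],cv2.COLOR_RGB2HSV)
    m=(((h[...,0]<6)|(h[...,0]>174))&(h[...,1]>150)&(h[...,2]>70)).astype(np.uint8)
    n,l,st,c=cv2.connectedComponentsWithStats(m)
    return [(st[i].tolist(),c[i].round(1).tolist()) for i in range(1,n) if st[i][4]>15]
E
python3 - <<'E'
from h import *
for n in ("top","scene"):
    s=snap(n,n+'0.png'); print({k:v for k,v in s.items() if k!='frame'}); print(red(s))
o=get_obs(); print(o, arm.finger_overhang)
E
```

```text
pics
{'camera_matrix': array([[380.75572693,   0.        , 252.66892991],
       [  0.        , 380.75572693, 190.05183483],
       [  0.        ,   0.        ,   1.        ]]), 'position': array([0.41128421, 0.04666166, 0.90315911]), 'attitude': array([-0.0871786 ,  0.09022183,  0.70304955, -0.6999866 ])}
[([263, 230, 12, 12, 106], [268.5, 235.0])]
{'camera_matrix': array([[408.23488381,   0.        , 248.46417023],
       [  0.        , 408.23488381, 199.72041685],
       [  0.        ,   0.        ,   1.        ]]), 'position': array([ 1.35142698, -0.33639596,  0.75582192]), 'attitude': array([0.37422609, 0.24128668, 0.47719513, 0.75764132])}
[([230, 176, 9, 6, 41], [233.5, 178.5])]
{'time_s': 0.1, 'q': array([-1.26598519e+00,  2.76493064e-01,  1.50595496e+00,  5.66214324e-06,
        1.36073486e+00, -1.20989951e-01]), 'dq': array([-0.0011705 , -0.0007205 , -0.00182933,  0.00086415, -0.00057294,
        0.00081752]), 'effort': array([ 1.64801608e-03, -4.05453944e+01, -2.37778848e+01,  7.01445783e-02,
        2.98759388e-02, -3.49368747e-05]), 'ee_pos': array([ 0.23736016, -0.52319163,  0.21573387]), 'tcp_rot': array([ 9.77421970e-01,  2.11295196e-01, -7.02199139e-05, -7.92012550e-04]), 'force': array([-0.80855291,  0.29562601, -0.06836196]), 'wrist_torque': array([ 0.05110912,  0.0131041 , -0.01089392]), 'gripper_force': 0.0, 'width': 0.09415699245555785} 0.011
```

View pics/top0.png

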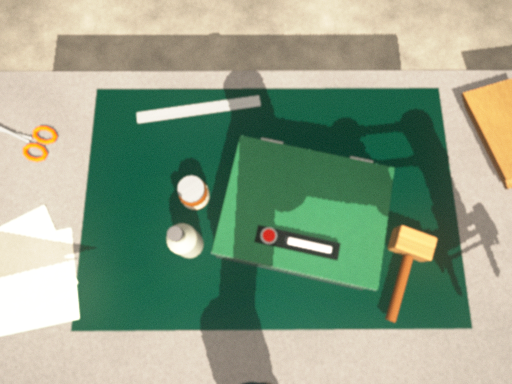

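View pics/scene0.png

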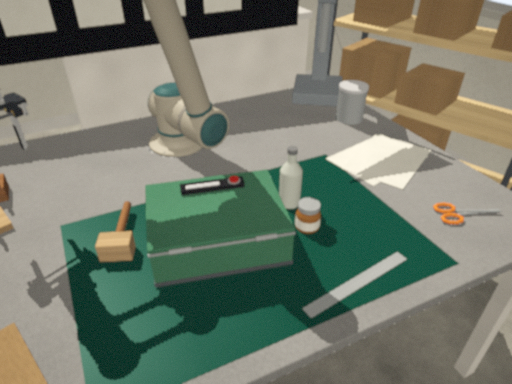

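The top view shows the button at about (268,235), the bar around (310,244), the bottle at (184,240), and the mallet to the right. The scene view agrees, with the button at (233,178).

Run:
```python
from h import *
s=snap('top'); c=snap('scene')
b=ray(s,268.5,235,.144); print('btn',b, ray(c,233.7,178.7,.144))
g=s['frame'].astype(int); m=np.zeros(g.shape[:2],np.uint8)
m[225:265,280:345]=(g[225:265,280:345].min(2)>150)
cn=max(cv2.findContours(m,0,1)[0],key=cv2.contourArea); r=cv2.minAreaRect(cn); print(r)
P=np.array([ray(s,*p,.136) for p in cv2.boxPoints(r)]);print(P[:,:2].round(4));bc=P.mean(0);print('bar',bc, np.linalg.norm(b-bc))
d=(b-bc)[:2]; print('yaw chest y dir',np.arctan2(d[1],d[0])-np.pi/2)
# lid corners from green contour
for u,v in ((240,137),(393,168),(377,289),(213,254)): print(ray(s,u,v,.122)[:2])
for u,v in ((184,233),): print('bottle top',ray(s,u-5,v-3,.19)[:2])
o=get_obs();M=R.from_quat(o['tcp_rot']).as_matrix();print(M.round(3))
```

```text
btn [0.5135113  0.01170202 0.144     ] [0.5174729 0.009415  0.144    ]
((309.12939453125, 244.91761779785156), (45.77231979370117, 8.243355751037598), 12.52880859375)
[[ 0.4964 -0.0233]
 [ 0.5125 -0.0274]
 [ 0.4922 -0.1165]
 [ 0.4762 -0.112 ]]
bar [ 0.49434007 -0.06979621  0.136     ] 0.0841040869643733
yaw chest y dir -0.23103463635457677
[0.73245682 0.07002696]
[ 0.65988259 -0.25964518]
[ 0.40796737 -0.20340927]
[0.47831635 0.1239502 ]
bottle top [0.5174751  0.18211941]
[[ 0.911  0.413 -0.   ]
 [ 0.413 -0.911  0.001]
 [ 0.    -0.001 -1.   ]]
```

Emit:
drive_tool(series=[{"slide": [0.0237,-0.0186,0],"dr": [0,0,0],"claw": 1},{"slide": [0.0237,-0.0186,0],"dr": [0,0,0],"claw": 1},{"slide": [0.0237,-0.0186,0],"dr": [0,0,0],"claw": 1},{"slide": [0.0237,-0.0186,0],"dr": [0,0,0],"claw": 1},{"slide": [0.0237,-0.0186,0],"dr": [0,0,0],"claw": 1},{"slide": [0.0237,-0.0186,0],"dr": [0,0,0],"claw": 1},{"slide": [0.0237,-0.0186,0],"dr": [0,0,0],"claw": 1},{"slide": [0.0237,-0.0186,0],"dr": [0,0,0],"claw": 1},{"slide": [0.0237,-0.0186,0],"dr": [0,0,0],"claw": 1},{"slide": [0.0237,-0.0186,0],"dr": [0,0,0],"claw": 1},{"slide": [0.0237,-0.0186,0],"dr": [0,0,0],"claw": 1},{"slide": [0.0237,-0.0186,0],"dr": [0,0,0],"claw": 1}], newtons=10)

```text
time_s: 1.2
ee_pos: [0.4046, -0.2015, 0.2165]
tcp_rot: [0.977, 0.211, 0.0, 0.0]
force: [0.6, -0.9, 1.2]
width: 0.0175
gripper_force: 0.0
```

Emit:
drive_tool(series=[{"slide": [0.02,-0.015,0],"dr": [0,0,0],"claw": 1},{"slide": [0.02,-0.015,0],"dr": [0,0,0],"claw": 1},{"slide": [0.02,-0.015,0],"dr": [0,0,0],"claw": 1},{"slide": [0.0,0.0,0],"dr": [0,0,-0.115],"claw": 1},{"slide": [0.0,0.0,0],"dr": [0,0,-0.115],"claw": 1},{"slide": [0.0,0.0,0],"dr": [0,0,-0.115],"claw": 1},{"slide": [0.0,0.0,0],"dr": [0,0,-0.115],"claw": 1},{"slide": [0.0,0.0,0],"dr": [0,0,-0.115],"claw": 1},{"slide": [0.0,0.0,0],"dr": [0,0,-0.115],"claw": 1},{"slide": [0.0,0.0,0],"dr": [0,0,-0.115],"claw": 1},{"slide": [0.0,0.0,0],"dr": [0,0,-0.115],"claw": 1},{"slide": [0.0,0.0,0],"dr": [0,0,0],"claw": 1}])

```text
time_s: 2.2
ee_pos: [0.4402, -0.1371, 0.2163]
tcp_rot: [0.781, 0.624, -0.0, -0.0]
force: [0.1, 1.2, -1.1]
width: 0.0008
gripper_force: 0.0
```

Run:
```python
from h import *
w=snap('wrist','w1.png');o=get_obs();M=R.from_quat(o['tcp_rot']).as_matrix();print(o['time_s'],o['ee_pos'],M.round(3),o['q'].round(3),o['width'])
t=snap('top');print(red(w),red(t))
for u in red(w): print(ray(w,*u[1],.144))
print('btn pred px',proj(w,[.5155,.0105,.144]),'att',rot(w).round(2),w['position'])
print(M.T@(np.array([.5155,.0105,.165])-o['ee_pos']))
```

```text
2.25 [ 0.44024414 -0.13711519  0.21634629] [[ 0.225  0.974 -0.   ]
 [ 0.974 -0.225  0.   ]
 [-0.    -0.    -1.   ]] [-0.453  0.103  1.73  -0.     1.309 -0.226] 0.00031315805748294984
[] [([263, 229, 12, 12, 114], [268.4, 234.6])]
btn pred px [322.55798205 -26.76155975] att [[ 0.98  0.21  0.06]
 [-0.22  0.94  0.26]
 [-0.   -0.27  0.96]] [ 0.45634546 -0.06036246  0.38496308]
[0.16077934 0.04006127 0.05133447]
```

View pics/w1.png

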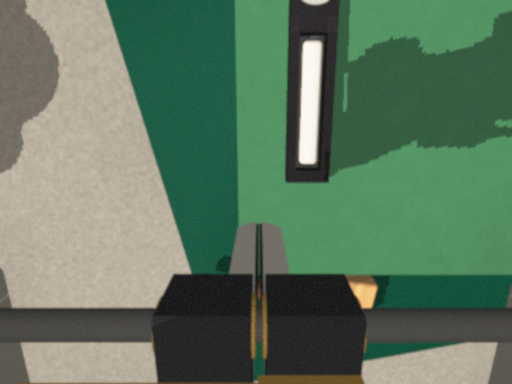

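The wrist view shows the bar from (312,38) to (308,165) and the button just off the top edge. The yaw is close to aligned. Moving nearer to see both.

Emit:
drive_tool(series=[{"slide": [0.02,0.008,0],"dr": [0,0,0],"claw": 1},{"slide": [0.02,0.008,0],"dr": [0,0,0],"claw": 1},{"slide": [0.02,0.008,0],"dr": [0,0,0],"claw": 1},{"slide": [0.01,0.008,0],"dr": [0,0,0],"claw": 1},{"slide": [0,0.008,0],"dr": [0,0,0],"claw": 1},{"slide": [0,0,0],"dr": [0,0,0],"claw": 1},{"slide": [0,0,0],"dr": [0,0,0],"claw": 1}])

```text
time_s: 2.88
ee_pos: [0.495, -0.0787, 0.2162]
tcp_rot: [0.782, 0.623, -0.001, -0.0]
force: [-0.1, 0.5, 0.1]
width: 0.0009
gripper_force: 0.0
```

```bash
cat >> h.py <<'E'
def bar(w,z,box):
    x0,y0,x1,y1=box;g=w['frame'].astype(int);m=np.zeros(g.shape[:2],np.uint8)
    m[y0:y1,x0:x1]=((g.min(2)>150)&(g.max(2)-g.min(2)<40))[y0:y1,x0:x1]
    cn=max(cv2.findContours(m,0,1)[0],key=cv2.contourArea);r=cv2.minAreaRect(cn)
    P=np.array([ray(w,*p,z) for p in cv2.boxPoints(r)]);e=[P[1]-P[0],P[2]-P[1]]
    l=max(e,key=np.linalg.norm)
    return P.mean(0),[np.linalg.norm(v) for v in e],np.degrees(np.arctan2(l[1],l[0])),r
E
python3 - <<'E'
from h import *
w=snap('wrist','w2.png');o=get_obs();M=R.from_quat(o['tcp_rot']).as_matrix();print(o['ee_pos'],M[:,0])
for u in red(w):
    p=ray(w,*u[1],.144);print(u,p,'move',M.T@(p+[0,0,.021]-o['ee_pos']))
print(bar(w,.136,(180,0,400,380)))
E
```

```text
[ 0.49462278 -0.07865925  0.21622242] [ 2.24100694e-01  9.74565746e-01 -6.96686021e-04]
([240, 65, 34, 37, 967], [256.3, 82.8]) [0.51265792 0.01175001 0.144     ] move [ 0.09218714 -0.00263746  0.05116065]
(array([ 0.49527936, -0.06180909,  0.136     ]), [np.float64(0.0123756424103577), np.float64(0.07107685590516917)], np.float64(-102.69115994828984), ((256.0, 181.0), (86.0, 16.0), 90.0))
```

View pics/w2.png

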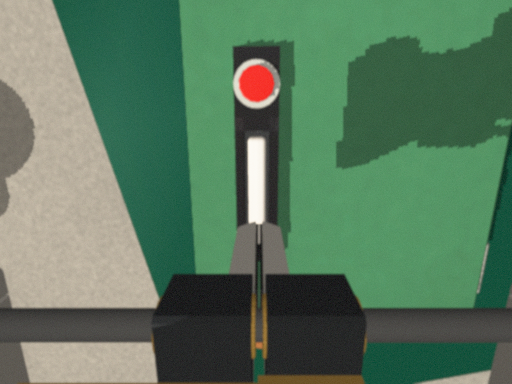

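Emit:
drive_tool(series=[{"slide": [0.023,-0.002,0],"dr": [0,0,0],"claw": 1},{"slide": [0.023,0,0],"dr": [0,0,0],"claw": 1},{"slide": [0.023,0,0],"dr": [0,0,0],"claw": 1},{"slide": [0.023,0,0],"dr": [0,0,0],"claw": 1},{"slide": [0,0,0.02],"dr": [0,0,0],"claw": 1},{"slide": [0,0,0.02],"dr": [0,0,0],"claw": 1},{"slide": [0,0,0.01],"dr": [0,0,0],"claw": 1},{"slide": [0,0,0.006],"dr": [0,0,0],"claw": 1},{"slide": [0,0,0],"dr": [0,0,0],"claw": 1},{"slide": [0,0,0],"dr": [0,0,0],"claw": 1}])

```text
time_s: 3.77
ee_pos: [0.5137, 0.0117, 0.1608]
tcp_rot: [0.782, 0.623, 0.0, 0.0]
force: [1.5, 0.7, 0.1]
width: 0.0005
gripper_force: 0.0
```

Emit:
drive_tool(series=[{"slide": [0,0,0.002]},{"slide": [0,0,0.002]},{"slide": [0,0,0.002]},{"slide": [0,0,0]},{"slide": [0,0,0]}])

```text
invalid input
```

Emit:
drive_tool(series=[{"slide": [0,0,0.002],"dr": [0,0,0],"claw": 1},{"slide": [0,0,0.002],"dr": [0,0,0],"claw": 1},{"slide": [0,0,0.002],"dr": [0,0,0],"claw": 1},{"slide": [0,0,0.001],"dr": [0,0,0],"claw": 1},{"slide": [0,0,0],"dr": [0,0,0],"claw": 1},{"slide": [0,0,0],"dr": [0,0,0],"claw": 1}])

```text
time_s: 4.27
ee_pos: [0.5142, 0.012, 0.1553]
tcp_rot: [0.782, 0.623, 0.001, 0.001]
force: [-2.5, 0.4, 9.0]
width: 0.0003
gripper_force: 4.4
```

Run:
```python
from h import *
s=snap('scene','s1.png');o=get_obs();print(o['force'],o['ee_pos'],o['wrist_torque'])
w=snap('wrist','w3.png')
a=s['frame'][140:230,150:290];b=w['frame']
c=cv2.resize(a,None,fx=4,fy=4)[:,:,::-1]
b=cv2.resize(b,(240,180))[:,:,::-1]
out=np.zeros((360,800,3),np.uint8);out[:,:560]=c;out[:180,560:]=b;cv2.imwrite('pics/c1.png',out)
```

```text
[-2.07034926  0.08958121  8.28088435] [0.51417995 0.01199776 0.15530951] [-0.10542391  0.33642063 -0.00156484]
```

View pics/c1.png

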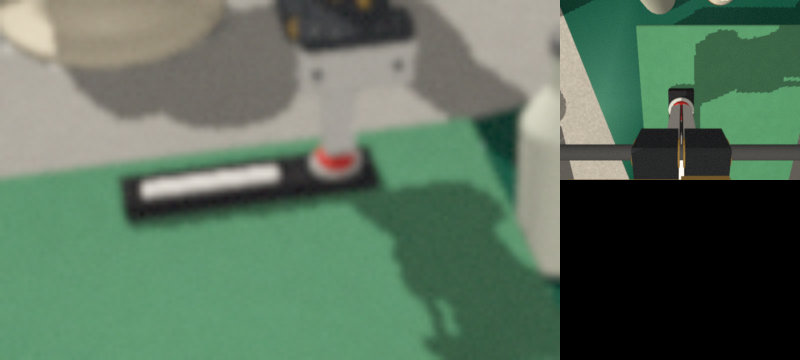

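The scene crop shows the closed fingertips on the button with the bar still flush. I'll press further in small steps.

Emit:
drive_tool(series=[{"slide": [0,0,0.001],"dr": [0,0,0],"claw": 1},{"slide": [0,0,0],"dr": [0,0,0],"claw": 1},{"slide": [0,0,0],"dr": [0,0,0],"claw": 1}])

```text
time_s: 4.62
ee_pos: [0.5141, 0.012, 0.1544]
tcp_rot: [0.782, 0.623, 0.001, 0.001]
force: [-1.9, -0.1, 9.6]
width: 0.0005
gripper_force: 4.7
```

Emit:
drive_tool(series=[{"slide": [0,0,0.001],"dr": [0,0,0],"claw": 1},{"slide": [0,0,0],"dr": [0,0,0],"claw": 1},{"slide": [0,0,0],"dr": [0,0,0],"claw": 1}])

```text
time_s: 4.87
ee_pos: [0.5141, 0.012, 0.1534]
tcp_rot: [0.782, 0.623, 0.001, 0.001]
force: [-2.0, 0.3, 9.6]
width: 0.0005
gripper_force: 4.7
```

Run:
```python
from h import *
for n in('top','scene'):
    s=snap(n);print(n,red(s))
    print(bar(s,.136,(280,225,345,265) if n=='top' else (180,170,226,200)))
w=snap('wrist');print(red(w))
o=get_obs();print(o['force'],o['ee_pos'])
```

```text
top []
(array([ 0.49658694, -0.054942  ,  0.136     ]), [np.float64(0.0251678833778352), np.float64(0.08742829758823183)], np.float64(-93.19019885105804), ((301.6370849609375, 243.8275604248047), (43.40449905395508, 12.547613143920898), 2.935673475265503))
scene []
(array([ 0.43917648, -0.05096789,  0.136     ]), [np.float64(0.12820311487862504), np.float64(0.04518348923282814)], np.float64(77.18012793777697), ((202.22308349609375, 172.2846221923828), (8.806466102600098, 45.76881790161133), 82.87498474121094))
[([244, 217, 28, 39, 183], [258.0, 230.1])]
[-2.55245346  0.45746744  8.63208268] [0.51411077 0.01199442 0.15346844]
```

Run:
```python
from h import *
s=snap('scene');cv2.imwrite('pics/c2.png',cv2.resize(s['frame'][140:230,150:290],None,fx=4,fy=4)[:,:,::-1])
```

```text
(no output)
```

View pics/c2.png

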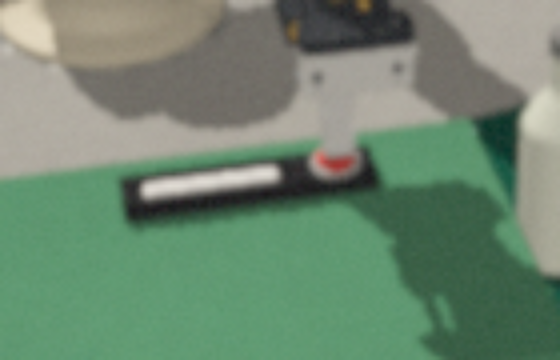

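Still flush, so I'll keep pressing in 1 mm steps.

Emit:
drive_tool(series=[{"slide": [0,0,0.001],"dr": [0,0,0],"claw": 1},{"slide": [0,0,0],"dr": [0,0,0],"claw": 1},{"slide": [0,0,0],"dr": [0,0,0],"claw": 1}])

```text
time_s: 5.32
ee_pos: [0.5141, 0.012, 0.1524]
tcp_rot: [0.782, 0.623, 0.001, 0.001]
force: [-3.1, 0.2, 9.4]
width: 0.0005
gripper_force: 4.7
```

Emit:
drive_tool(series=[{"slide": [0,0,0.001],"dr": [0,0,0],"claw": 1},{"slide": [0,0,0],"dr": [0,0,0],"claw": 1},{"slide": [0,0,0],"dr": [0,0,0],"claw": 1}])

```text
time_s: 5.57
ee_pos: [0.5142, 0.012, 0.1507]
tcp_rot: [0.782, 0.623, 0.001, 0.001]
force: [-1.6, -0.1, 3.6]
width: 0.0006
gripper_force: 1.9
```

Run:
```python
from h import *
s=snap('scene');print(bar(s,.136,(180,180,226,200)))
g=s['frame'][170:200,205].min(1);print(g)
o=get_obs();print(o['force'],o['ee_pos'])
```

```text
(array([ 0.47788036, -0.07497896,  0.136     ]), [np.float64(0.08092654271073985), np.float64(0.014185452617984927)], np.float64(63.940952991130956), ((199.0, 181.5), (3.0, 30.0), 90.0))
[105 113 138 154 158 168 193 208 207 191 171 155 126  93  77  70  60  40
  39  27  37  44  56  54  61  66  74  87  92  97]
[-0.75330171 -0.86265589  5.09436975] [0.51414308 0.01198734 0.1504604 ]
```

The force dropped from 9.4 to 3.6 N and the bar rose by about 8 px, so the handle popped. Now I lift off, back up and look.

Emit:
drive_tool(series=[{"slide": [0,0,-0.015],"dr": [0,0,0],"claw": 1},{"slide": [0,0,-0.025],"dr": [0,0,0],"claw": 1},{"slide": [0,0,-0.025],"dr": [0,0,0],"claw": 1},{"slide": [-0.025,0,0],"dr": [0,0,0],"claw": 0.5},{"slide": [-0.025,0,0],"dr": [0,0,0],"claw": 0.5},{"slide": [-0.025,0,0],"dr": [0,0,0],"claw": 0.5},{"slide": [-0.025,0,0],"dr": [0,0,0],"claw": 0.5},{"slide": [-0.025,0,0],"dr": [0,0,0],"claw": 0.5},{"slide": [0,0,0],"dr": [0,0,0],"claw": 0.5},{"slide": [0,0,0],"dr": [0,0,0],"claw": 0.5},{"slide": [0,0,0],"dr": [0,0,0],"claw": 0.5}])

```text
time_s: 6.53
ee_pos: [0.4857, -0.1091, 0.2142]
tcp_rot: [0.782, 0.623, 0.0, -0.0]
force: [-0.1, -0.4, 0.3]
width: 0.0469
gripper_force: 0.0
```

Run:
```python
from h import *
w=snap('wrist','w4.png');o=get_obs();M=R.from_quat(o['tcp_rot']).as_matrix();print(o['ee_pos'],o['force'],o['width'],M[:,0])
p,e,a,r=bar(w,.158,(200,0,330,300));print(p,e,a,r);q=[.4942,-.0702,.154];print('nominal px',proj(w,[.4942,-.0702,.158]),'mv',M.T@(q-o['ee_pos']),M.T@(p-o['ee_pos']))
for u in red(w): print(u,ray(w,*u[1],.140))
```

```text
[ 0.48575479 -0.10876435  0.21424662] [-0.06051406  0.23967193 -0.45586352] 0.04735137006253514 [2.22742680e-01 9.74876985e-01 7.50486558e-04]
[ 0.49312913 -0.07004308  0.158     ] [np.float64(0.012817765527538043), np.float64(0.0888499081779725)] -102.49306451081273 ((258.5, 156.0), (124.0, 19.0), 90.0)
nominal px [260.01583428 159.10737779] mv [ 0.03943139 -0.00033583  0.06027635] [ 0.03934884 -0.00141615  0.05627666]
([242, 17, 36, 38, 1049], [259.3, 35.5]) [0.51244427 0.0115687  0.14      ]
```

View pics/w4.png

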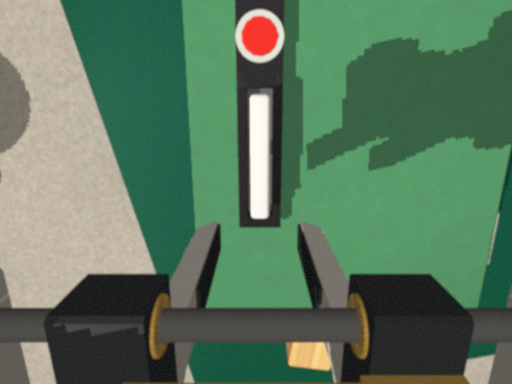

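The bar is up at (258,156), centred between the open fingers and aligned with them. I go down over it and grip.

Emit:
drive_tool(series=[{"slide": [0.02,-0.001,0],"dr": [0,0,0],"claw": 0.5},{"slide": [0.0193,0,0],"dr": [0,0,0],"claw": 0.5},{"slide": [0,0,0.015],"dr": [0,0,0],"claw": 0.5},{"slide": [0,0,0.015],"dr": [0,0,0],"claw": 0.5},{"slide": [0,0,0.015],"dr": [0,0,0],"claw": 0.5},{"slide": [0,0,0.01],"dr": [0,0,0],"claw": 0.5},{"slide": [0,0,0.005],"dr": [0,0,0],"claw": 0.5},{"slide": [0,0,0],"dr": [0,0,0],"claw": 0.5},{"slide": [0,0,0],"dr": [0,0,0],"claw": 0.5}])

```text
time_s: 7.33
ee_pos: [0.4938, -0.0708, 0.1547]
tcp_rot: [0.782, 0.623, 0.0, 0.0]
force: [-0.2, -0.4, -0.9]
width: 0.0468
gripper_force: 0.0
```

Emit:
drive_tool(series=[{"slide": [0,0,0],"dr": [0,0,0],"claw": 0.75},{"slide": [0,0,0],"dr": [0,0,0],"claw": 0.8},{"slide": [0,0,0],"dr": [0,0,0],"claw": 1},{"slide": [0,0,0],"dr": [0,0,0],"claw": 1},{"slide": [0,0,0],"dr": [0,0,0],"claw": 1},{"slide": [0,0,0],"dr": [0,0,0],"claw": 1},{"slide": [0,0,0],"dr": [0,0,0],"claw": 1}], newtons=25)

```text
time_s: 7.92
ee_pos: [0.4948, -0.0715, 0.1548]
tcp_rot: [0.782, 0.623, 0.001, 0.001]
force: [2.8, 0.6, -1.3]
width: 0.0136
gripper_force: 25.0
```

Run:
```python
from h import *
o=get_obs();print(o)
```

```text
{'time_s': 7.9167, 'q': array([-2.82775666e-01,  2.06655672e-01,  1.76228726e+00,  5.82975647e-05,
        1.16963220e+00, -5.76359370e-02]), 'dq': array([-0.00031376,  0.00032661, -0.00188739, -0.00129659,  0.00409   ,
        0.0012754 ]), 'effort': array([ 9.01058572e-02, -3.48919380e+01, -2.01984572e+01, -1.63863904e-03,
        1.14204168e+00,  1.53452758e-02]), 'ee_pos': array([ 0.49480271, -0.07147939,  0.15482784]), 'tcp_rot': array([0.78206838, 0.6231908 , 0.00089266, 0.00121665]), 'force': array([ 2.76618204,  0.56492112, -1.27288047]), 'wrist_torque': array([-0.15912266, -0.55904229, -0.00513462]), 'gripper_force': 24.99977856874466, 'width': 0.013643681025671844}
```

Emit:
drive_tool(series=[{"slide": [0,0,0],"dr": [0,0,0.05],"claw": 1},{"slide": [0,0,0],"dr": [0,0,0.05],"claw": 1},{"slide": [0,0,0],"dr": [0,0,0.05],"claw": 1},{"slide": [0,0,0],"dr": [0,0,0.05],"claw": 1},{"slide": [0,0,0],"dr": [0,0,0.05],"claw": 1},{"slide": [0,0,0],"dr": [0,0,0.05],"claw": 1},{"slide": [0,0,0],"dr": [0,0,0],"claw": 1},{"slide": [0,0,0],"dr": [0,0,0],"claw": 1}])

```text
time_s: 8.58
ee_pos: [0.4947, -0.0714, 0.1548]
tcp_rot: [0.866, 0.5, 0.001, 0.001]
force: [3.5, -0.4, -0.6]
width: 0.0137
gripper_force: 25.2
```

```bash
cat > st.py <<'E'
from h import *
o=get_obs();M=R.from_quat(o['tcp_rot']).as_matrix()
print(o['time_s'],'turn',1.3462-np.arctan2(M[1,0],M[0,0]),'p',o['ee_pos'].round(4),'F',o['force'].round(1),'T',o['wrist_torque'].round(3),'w',round(o['width'],4),o['q'][5].round(3))
E
python3 st.py
```

```text
8.5833 turn 0.2985277720605706 p [ 0.4947 -0.0714  0.1548] F [ 3.5 -0.4 -0.6] T [-0.159 -0.774  0.323] w 0.0137 0.241
```

Emit:
drive_tool(series=[{"slide": [0,0,0],"dr": [0,0,0.05],"claw": 1},{"slide": [0,0,0],"dr": [0,0,0.05],"claw": 1},{"slide": [0,0,0],"dr": [0,0,0.05],"claw": 1},{"slide": [0,0,0],"dr": [0,0,0.05],"claw": 1},{"slide": [0,0,0],"dr": [0,0,0.05],"claw": 1},{"slide": [0,0,0],"dr": [0,0,0.05],"claw": 1},{"slide": [0,0,0],"dr": [0,0,0],"claw": 1},{"slide": [0,0,0],"dr": [0,0,0],"claw": 1}])

```text
time_s: 9.25
ee_pos: [0.4947, -0.0714, 0.1549]
tcp_rot: [0.931, 0.365, 0.001, 0.001]
force: [5.3, -1.2, -0.7]
width: 0.0136
gripper_force: 25.2
```

```bash
python3 st.py
```

```text
9.25 turn 0.5982309093889734 p [ 0.4947 -0.0714  0.1549] F [ 5.3 -1.2 -0.7] T [-0.178 -0.975  0.389] w 0.0136 0.54
```

Emit:
drive_tool(series=[{"slide": [0,0,0],"dr": [0,0,0.03],"claw": 1},{"slide": [0,0,0],"dr": [0,0,0.02],"claw": 1},{"slide": [0,0,0],"dr": [0,0,0],"claw": 1},{"slide": [0,0,0],"dr": [0,0,0],"claw": 1}])

```text
time_s: 9.58
ee_pos: [0.4947, -0.0714, 0.1549]
tcp_rot: [0.94, 0.342, 0.001, 0.001]
force: [4.7, -1.2, -0.1]
width: 0.0136
gripper_force: 25.3
```

Emit:
drive_tool(series=[{"slide": [0,0,0],"dr": [0,0,0.04],"claw": 1},{"slide": [0,0,0],"dr": [0,0,0],"claw": 1},{"slide": [0,0,0],"dr": [0,0,0],"claw": 1}])

```text
time_s: 9.83
ee_pos: [0.4947, -0.0714, 0.1548]
tcp_rot: [0.946, 0.323, 0.001, 0.001]
force: [5.9, -1.7, -0.4]
width: 0.0138
gripper_force: 25.2
```

```bash
python3 st.py
```

```text
9.8333 turn 0.6885066896345509 p [ 0.4947 -0.0714  0.1548] F [ 5.9 -1.7 -0.4] T [-0.192 -0.93   0.374] w 0.0138 0.63
```

Emit:
drive_tool(series=[{"slide": [0,0,0],"dr": [0,0,0.04],"claw": 1},{"slide": [0,0,0],"dr": [0,0,0],"claw": 1},{"slide": [0,0,0],"dr": [0,0,0],"claw": 1}])

```text
time_s: 10.08
ee_pos: [0.4947, -0.0714, 0.1548]
tcp_rot: [0.953, 0.304, 0.001, 0.001]
force: [5.1, -1.6, -0.3]
width: 0.0136
gripper_force: 25.2
```

Emit:
drive_tool(series=[{"slide": [0,0,0],"dr": [0,0,0.04],"claw": 1},{"slide": [0,0,0],"dr": [0,0,0],"claw": 1},{"slide": [0,0,0],"dr": [0,0,0],"claw": 1}])

```text
time_s: 10.33
ee_pos: [0.4947, -0.0714, 0.1549]
tcp_rot: [0.959, 0.285, 0.001, 0.001]
force: [4.9, -1.4, -1.3]
width: 0.0137
gripper_force: 25.2
```

```bash
python3 st.py
```

```text
10.3333 turn 0.7685021654405195 p [ 0.4947 -0.0714  0.1549] F [ 4.9 -1.4 -1.3] T [-0.235 -0.97   0.375] w 0.0137 0.71
```

Emit:
drive_tool(series=[{"slide": [0,0,0],"dr": [0,0,0.04],"claw": 1},{"slide": [0,0,0],"dr": [0,0,0],"claw": 1},{"slide": [0,0,0],"dr": [0,0,0],"claw": 1}])

```text
time_s: 10.58
ee_pos: [0.4947, -0.0714, 0.1548]
tcp_rot: [0.964, 0.266, 0.001, 0.001]
force: [5.1, -1.0, -1.2]
width: 0.014
gripper_force: 25.2
```

Emit:
drive_tool(series=[{"slide": [0,0,0],"dr": [0,0,0.04],"claw": 1},{"slide": [0,0,0],"dr": [0,0,0],"claw": 1},{"slide": [0,0,0],"dr": [0,0,0],"claw": 1}])

```text
time_s: 10.83
ee_pos: [0.4947, -0.0714, 0.1549]
tcp_rot: [0.969, 0.246, 0.001, 0.001]
force: [4.9, -0.2, -0.7]
width: 0.0137
gripper_force: 25.2
```

```bash
python3 st.py
```

```text
10.8333 turn 0.848486813614143 p [ 0.4947 -0.0714  0.1549] F [ 4.9 -0.2 -0.7] T [-0.242 -1.005  0.397] w 0.0137 0.79
```

Emit:
drive_tool(series=[{"slide": [0,0,0],"dr": [0,0,0.04],"claw": 1},{"slide": [0,0,0],"dr": [0,0,0],"claw": 1},{"slide": [0,0,0],"dr": [0,0,0],"claw": 1}])

```text
time_s: 11.08
ee_pos: [0.4947, -0.0714, 0.1549]
tcp_rot: [0.974, 0.227, 0.001, 0.001]
force: [5.7, -0.1, -0.7]
width: 0.0137
gripper_force: 25.2
```

Emit:
drive_tool(series=[{"slide": [0,0,0],"dr": [0,0,0.04],"claw": 1},{"slide": [0,0,0],"dr": [0,0,0],"claw": 1},{"slide": [0,0,0],"dr": [0,0,0],"claw": 1}])

```text
time_s: 11.33
ee_pos: [0.4947, -0.0714, 0.1549]
tcp_rot: [0.978, 0.207, 0.001, 0.001]
force: [6.0, -1.3, 0.7]
width: 0.0137
gripper_force: 25.2
```

```bash
python3 st.py
```

```text
11.3333 turn 0.9285048065961865 p [ 0.4947 -0.0714  0.1549] F [ 6.  -1.3  0.7] T [-0.235 -0.962  0.383] w 0.0137 0.87
```

Emit:
drive_tool(series=[{"slide": [0,0,0],"dr": [0,0,0.04],"claw": 1},{"slide": [0,0,0],"dr": [0,0,0],"claw": 1},{"slide": [0,0,0],"dr": [0,0,0],"claw": 1}])

```text
time_s: 11.58
ee_pos: [0.4947, -0.0714, 0.1549]
tcp_rot: [0.982, 0.188, 0.001, 0.001]
force: [5.8, -0.7, -0.2]
width: 0.0136
gripper_force: 25.2
```

Emit:
drive_tool(series=[{"slide": [0,0,0],"dr": [0,0,0.04],"claw": 1},{"slide": [0,0,0],"dr": [0,0,0],"claw": 1},{"slide": [0,0,0],"dr": [0,0,0],"claw": 1}])

```text
time_s: 11.83
ee_pos: [0.4947, -0.0714, 0.155]
tcp_rot: [0.986, 0.168, 0.001, 0.001]
force: [4.7, -1.3, 0.4]
width: 0.0138
gripper_force: 25.2
```

```bash
python3 st.py
```

```text
11.8333 turn 1.0086220391810472 p [ 0.4947 -0.0714  0.155 ] F [ 4.7 -1.3  0.4] T [-0.218 -0.938  0.34 ] w 0.0138 0.951
```

Emit:
drive_tool(series=[{"slide": [0,0,0],"dr": [0,0,0.03],"claw": 1},{"slide": [0,0,0],"dr": [0,0,0],"claw": 1},{"slide": [0,0,0],"dr": [0,0,0],"claw": 1}])

```text
time_s: 12.08
ee_pos: [0.4947, -0.0714, 0.155]
tcp_rot: [0.988, 0.153, 0.001, 0.001]
force: [4.4, -1.3, 1.3]
width: 0.0136
gripper_force: 25.1
```

```bash
python3 st.py
```

```text
12.0833 turn 1.038482750846656 p [ 0.4947 -0.0714  0.155 ] F [ 4.4 -1.3  1.3] T [-0.194 -0.922  0.268] w 0.0136 0.98
```

Emit:
drive_tool(series=[{"slide": [0,0,0],"dr": [0,0,0.02],"claw": 1},{"slide": [0,0,0],"dr": [0,0,0],"claw": 1},{"slide": [0,0,0],"dr": [0,0,0],"claw": 1}])

```text
time_s: 12.33
ee_pos: [0.4947, -0.0714, 0.1551]
tcp_rot: [0.99, 0.143, 0.001, 0.001]
force: [5.7, -0.8, 1.1]
width: 0.0135
gripper_force: 25.1
```

```bash
python3 st.py
python3 - <<'E'
from h import *
a=cv2.imread('pics/s1.png')[:,:,::-1]  # shut lid
b=snap('scene')['frame']
# black bezel / lid shift between pics: phase correlation over the lid's left part, and on its rear box face
for n,(x0,y0,x1,y1) in {'lidfront':(150,175,200,215),'box':(150,240,290,280)}.items():
    f=lambda i:np.float32(cv2.cvtColor(np.ascontiguousarray(i[y0:y1,x0:x1]),cv2.COLOR_RGB2GRAY))
    print(n,cv2.phaseCorrelate(f(a),f(b)))
out=np.vstack([cv2.resize(i[165:240,140:300],None,fx=4,fy=4) for i in (a,b)])[:,:,::-1]
cv2.imwrite('pics/c3.png',out)
E
```

```text
12.3333 turn 1.0584965368646058 p [ 0.4947 -0.0714  0.1551] F [ 5.7 -0.8  1.1] T [-0.213 -0.897  0.364] w 0.0135 1.0
lidfront ((-0.1505798224107835, -5.239360858244716), 0.2225430521965027)
box ((0.061146037324462554, -0.039514785235471805), 0.9962723771731059)
```

View pics/c3.png

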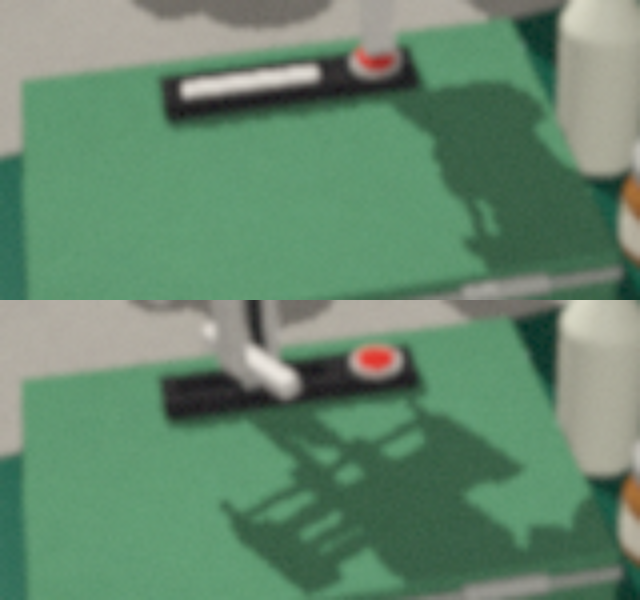

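The handle has turned and the lid corner has not moved, so the latch still holds. Continuing.

Emit:
drive_tool(series=[{"slide": [0,0,0],"dr": [0,0,0.03],"claw": 1},{"slide": [0,0,0],"dr": [0,0,0],"claw": 1},{"slide": [0,0,0],"dr": [0,0,0],"claw": 1}])

```text
time_s: 12.63
ee_pos: [0.4948, -0.0714, 0.1553]
tcp_rot: [0.992, 0.128, 0.001, 0.001]
force: [4.2, -0.8, 3.4]
width: 0.0136
gripper_force: 25.1
```

```bash
python3 st.py
```

```text
12.6333 turn 1.0887153987128602 p [ 0.4948 -0.0714  0.1553] F [ 4.2 -0.8  3.4] T [-0.151 -0.926  0.253] w 0.0136 1.031
```

Emit:
drive_tool(series=[{"slide": [0,0,0],"dr": [0,0,0.02],"claw": 1},{"slide": [0,0,0],"dr": [0,0,0],"claw": 1},{"slide": [0,0,0],"dr": [0,0,0],"claw": 1},{"slide": [0,0,0],"dr": [0,0,0],"claw": 1}])

```text
time_s: 12.97
ee_pos: [0.4948, -0.0714, 0.1555]
tcp_rot: [0.993, 0.118, 0.002, 0.001]
force: [5.3, -1.9, 4.1]
width: 0.0138
gripper_force: 25.1
```

```bash
python3 st.py
```

```text
12.9667 turn 1.1088483735646 p [ 0.4948 -0.0714  0.1555] F [ 5.3 -1.9  4.1] T [-0.204 -0.857  0.22 ] w 0.0138 1.051
```

```bash
cat > lid.py <<'E'
from h import *
a=cv2.imread('pics/s1.png')[:,:,::-1]; b=snap('scene')['frame']
def edge(i,x):  # top (front) lid edge row in column x, sub-pixel, from saturation
    s=cv2.cvtColor(np.ascontiguousarray(i),cv2.COLOR_RGB2HSV)[165:205,x-2:x+3,1].astype(float).mean(1)
    h=(s[:4].mean()+s[-4:].mean())/2;k=np.argmax(s>h);return 165+k-(s[k]-h)/(s[k]-s[k-1]+1e-9)
for x in (152,158,164,170): print(x,round(edge(a,x),2),round(edge(b,x),2))
E
python3 lid.py; python3 st.py
```

```text
152 184.38 184.02
158 183.53 183.29
164 182.78 182.46
170 181.99 181.77
13.0167 turn 1.1088250246933316 p [ 0.4948 -0.0714  0.1555] F [ 5.2 -1.3  4.4] T [-0.175 -0.892  0.245] w 0.014 1.051
```

Emit:
drive_tool(series=[{"slide": [0,0,0],"dr": [0,0,0.02],"claw": 1},{"slide": [0,0,0],"dr": [0,0,0],"claw": 1},{"slide": [0,0,0],"dr": [0,0,0],"claw": 1},{"slide": [0,0,0],"dr": [0,0,0],"claw": 1}])

```text
time_s: 13.35
ee_pos: [0.495, -0.0715, 0.1558]
tcp_rot: [0.994, 0.108, 0.002, 0.001]
force: [5.3, -1.0, 5.6]
width: 0.0139
gripper_force: 25.0
```

```bash
python3 lid.py; python3 st.py
```

```text
152 184.38 183.7
158 183.53 182.89
164 182.78 182.21
170 181.99 181.45
13.4 turn 1.129121699932418 p [ 0.495  -0.0715  0.1558] F [ 5.7 -1.6  5.6] T [-0.128 -0.8    0.127] w 0.0137 1.071
```

Emit:
drive_tool(series=[{"slide": [0,0,0],"dr": [0,0,0.01],"claw": 1},{"slide": [0,0,0],"dr": [0,0,0],"claw": 1},{"slide": [0,0,0],"dr": [0,0,0],"claw": 1},{"slide": [0,0,0],"dr": [0,0,0],"claw": 1},{"slide": [0,0,0],"dr": [0,0,0],"claw": 1}])

```text
time_s: 13.82
ee_pos: [0.495, -0.0715, 0.1558]
tcp_rot: [0.995, 0.103, 0.002, 0.001]
force: [4.6, -0.3, 4.9]
width: 0.0138
gripper_force: 25.0
```

```bash
python3 lid.py; python3 st.py
```

```text
152 184.38 183.61
158 183.53 182.83
164 182.78 182.17
170 181.99 181.36
13.8667 turn 1.139045731432402 p [ 0.495  -0.0715  0.1558] F [ 5.  -1.4  5.5] T [-0.129 -0.789  0.117] w 0.0138 1.081
```

The torque has dropped to a plateau and the lid is rising against my hand. I ease the hand up a little to confirm it follows.

Emit:
drive_tool(series=[{"slide": [0,0,-0.002],"dr": [0,0,0],"claw": 1},{"slide": [0,0,-0.002],"dr": [0,0,0],"claw": 1},{"slide": [0,0,-0.002],"dr": [0,0,0],"claw": 1},{"slide": [0,0,0],"dr": [0,0,0],"claw": 1},{"slide": [0,0,0],"dr": [0,0,0],"claw": 1}])

```text
time_s: 14.28
ee_pos: [0.4958, -0.0718, 0.1616]
tcp_rot: [0.995, 0.103, 0.003, 0.001]
force: [7.0, -1.3, 2.7]
width: 0.0139
gripper_force: 25.0
```

```bash
python3 lid.py; python3 st.py
```

```text
152 184.38 181.69
158 183.53 180.88
164 182.78 180.2
170 181.99 179.43
14.3333 turn 1.1394559002620261 p [ 0.4958 -0.0718  0.1616] F [ 6.6 -1.3  3.1] T [-0.163 -1.101 -0.005] w 0.0136 1.081
```

The lid follows, so the latch has let go. I raise a bit more, open and withdraw straight up.

Emit:
drive_tool(series=[{"slide": [0,0,-0.003],"dr": [0,0,0],"claw": 1},{"slide": [0,0,-0.003],"dr": [0,0,0],"claw": 1},{"slide": [0,0,-0.002],"dr": [0,0,0],"claw": 1},{"slide": [0,0,0],"dr": [0,0,0],"claw": 1},{"slide": [0,0,0],"dr": [0,0,0],"claw": 0.7},{"slide": [0,0,-0.002],"dr": [0,0,0],"claw": 0.6},{"slide": [0,0,-0.004],"dr": [0,0,0],"claw": 0.5},{"slide": [0,0,-0.01],"dr": [0,0,0],"claw": 0.5},{"slide": [0,0,-0.02],"dr": [0,0,0],"claw": 0.5},{"slide": [0,0,-0.03],"dr": [0,0,0],"claw": 0.5},{"slide": [0,0,-0.03],"dr": [0,0,0],"claw": 0.5},{"slide": [0,0,0],"dr": [0,0,0],"claw": 0.5}])

```text
time_s: 15.33
ee_pos: [0.4958, -0.0716, 0.2708]
tcp_rot: [0.995, 0.103, 0.005, 0.002]
force: [0.2, -0.2, 0.4]
width: 0.047
gripper_force: 0.0
```

Emit:
drive_tool(series=[{"slide": [0,0,0],"dr": [0,0,0],"claw": 0.5},{"slide": [0,0,0],"dr": [0,0,0],"claw": 0.5},{"slide": [0,0,0],"dr": [0,0,0],"claw": 0.5},{"slide": [0,0,0],"dr": [0,0,0],"claw": 0.5},{"slide": [0,0,0],"dr": [0,0,0],"claw": 0.5},{"slide": [0,0,0],"dr": [0,0,0],"claw": 0.5}])

```text
time_s: 15.83
ee_pos: [0.493, -0.0709, 0.2637]
tcp_rot: [0.995, 0.103, -0.001, -0.0]
force: [-0.7, 0.7, 0.3]
width: 0.047
gripper_force: 0.0
```

```bash
python3 lid.py; python3 st.py; python3 -c "
from h import *
snap('scene','s9.png')"
```

```text
152 184.38 177.59
158 183.53 176.76
164 182.78 176.19
170 181.99 175.37
15.8833 turn 1.1403559835161297 p [ 0.4932 -0.071   0.2638] F [-0.  -0.2  0.2] T [0.03  0.038 0.058] w 0.047 1.082
```

View pics/s9.png

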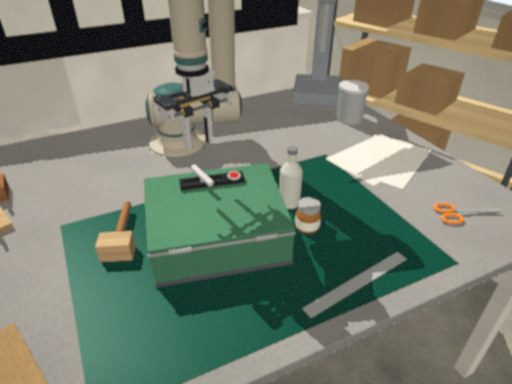

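The lid now stands ajar with its front edge up about 7 px (roughly 20 mm). The handle is turned and out, the gripper is clear, and the bottle, jar and mallet are where they were.

```bash
python3 -c "
from workcell import finish_job
print(finish_job())"
```

```text
the job is handed in; nothing more can be done
None
```

The latch is open and the job is handed in: the button released the handle, I turned it about 1.14 rad clockwise until the latch let go without hitting the stop, and the lid now stands sprung ajar with the robot clear and the bottle, jar and mallet not touched.

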